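# Load the reference plate into the diffractometer's loading cradle

### The arm

A 6-joint arm with a two-finger parallel gripper is mounted at the origin on the work surface. World frame = base frame: x ahead of the robot, y to its left, z up, the work surface at z = 0. Lengths are in mm, angles in degrees, forces in N, time in s.
With the tool pointing down it reaches from about 300 to 750 mm from the base axis. Payload 8.5 kg.
Tool frame: the origin (TCP) lies at the very end of the fingers, on their centre line; the grasp point (between the pads) lies 19 mm behind it; z points along the fingers, y is the direction in which the jaws open and shut (so a half turn about z gives the same grasp; the last joint's range is limited). The gripper opens to 85 mm and grips with 20 to 120 N. Pads are 22 mm wide; open, the fingers measure 114 mm over their backs; the gripper's body (76 mm by 85 mm) begins 54 mm behind the grasp point. The pads swing forward as they close: fully open they stand 13 mm farther back than shut.
Start: joints at [53.841, 21.807, 74.336, -0, 83.858, -12.336], TCP at [222.146, 503.121, 206.622] pointing down, gripper open.
Joint ranges: [-178.18, 178.18], [-50.72, 133.34], [12.68, 142.11], [-81.47, 261.47], [9.98, 163.14], [-165.26, 165.26]. Speed limits (degrees/s): [136.94, 136.94, 180, 180, 180, 180].

### API

Orientations are given as [roll, pitch, yaw] about the fixed x, y, z axes, in that order (R = Rz(yaw) Ry(pitch) Rx(roll)).
In Python, from workcell import ctrl gives the robot as it stands. Calls block until the motion is done:
- ctrl.move_ptp(position, orientation): joint-space move of the TCP to a pose.
- ctrl.move_l(position, attitude=None, v=150): straight line of the TCP; attitude=None keeps the orientation; v is the mean speed in mm/s.
- ctrl.move_joints(angles): joint-space move.
- ctrl.open_gripper() and ctrl.grasp(squeeze=None): open the fingers fully, or close them until they stop; squeeze is the grip in N (None keeps the last).
- ctrl.hold(seconds).
- ctrl.ik(position, orientation): joint angles nearest the present ones, or None.
- ctrl.capture(name): name is "scene" or "top" or "wrist"; returns a dict with "color" (400x640x3 uint8, red, green, blue), "range_z" (400x640 float32, mm along the optical axis (not along the pixel's ray), 0 where there is no reading), "K" (3x3 intrinsics, pixels), "R" (3x3) and "t" (3): a world point X has camera coordinates R X + t. Camera axes: x right, y down, z forward; pixel columns grow to the right and rows downward; lengths in mm; the calibration is good to about 2 mm. A picture is of the moment at which its call begins.
A pose or a line that the arm cannot do raises ctrl.IKError and nothing moves.
- ctrl.sign_off(): hands the job in, once; it reports no verdict.
Trained networks look in a picture, given as the dict that the camera call returned (one of the last four; its "shot" number tells which), for a name from the list of things; names that differ only in an ending like _2 or _b are one class to them, and where a whole thing is asked for, a point or a joint stands for the part that bears it (a point fixed in the world has none). Each returns a list of dicts, best first, with "confidence" (0 to 1); they miss things now and then, are a little off and sometimes report something else, mostly with a low value. They report only what shows in the picture. A call takes as long as a camera call. They do not tell look-alikes from the thing itself.
- ctrl.cut_out(thing, picture): "mask" (400x640 bool, what is visible of it) and "rect" ([centre column, centre row, width, height] in pixels, round what is visible of it).
Readings, each from a call of its own:
- ctrl.current_time_s(): time.
- ctrl.current_joint_positions(): joint angles.
- ctrl.current_qvel(): joint speeds.
- ctrl.current_joint_torque(): joint torques, N m.
- ctrl.current_tcp_pos(): TCP position.
- ctrl.current_orientation(): TCP orientation.
- ctrl.current_contact_force(): force on the tool from outside, world axes, zero at the start.
- ctrl.current_ft_torque(): the same for the moment, N m.
- ctrl.current_width(): finger opening in mm.
Only numpy, scipy, OpenCV 4.12 (cv2) and the standard library are available. Lean on these libraries where they do the work, as an engineer would, in place of code of your own. Each camera call takes 0.05 s, during which the arm holds its last target. There are 200 camera calls.

### The job

Swing the clear lid of the plate case up past its balance point so that it stays open by itself, then draw the blue-banded reference plate out of its raked slot and stand it in the loading cradle. Lower it, do not drop it: its foot down on the ledge and its back leaning flat against the sloping rest before you let go. Leave the case open and do not disturb the black-banded plate or the sample cups.

Things in the scene. Friction and masses are not known exactly. Their poses are not given: they have to be found in the camera images.
- case: Plate case, fixed to the bench: black open tub 185 (x) x 160 (y) x 90 mm high, walls 4 mm, under a clear, unlatched shell lid (135 mm high in all). Origin: centre of its underside; x points from the front (bar handle) to the hinge at the back, z up. Inside, two plates stand one behind the other, 68 mm apart in x, in raked slots: their tops lean 28 degrees from vertical towards -x.
- lid (a joint): Angle of the clear lid about its hinge, rad: 0 shut, grows as it opens, 1.85 (106 degrees) wide open against its stop. About 0.45 kg, little friction; below about 1.2 it falls shut, beyond about 1.3 it falls open and stays.
- lid_axis (a point): Middle of the lid's hinge axis, 92.5 mm behind the centre of the case and 90 mm above the bench; the axis runs along the case's y.
- lid_bar (a point): Middle of the lid's dark bar handle: a round bar 10 mm thick, 90 mm long, parallel to the hinge, on two arms, 35 mm out from the lid's front wall (30 mm free between bar and wall); moves with the lid. Lid shut: 220 mm in front of the hinge axis, 20 mm above it, 110 mm above the bench, 25 mm below the lid's top.
- ref_plate_mid (a point): Centre of the reference plate: aluminium, 6 mm thick (its x), 110 wide (its y), 120 long up its slope (its z), with a BLUE band 26 mm high at the top edge and white dots on its +x face; 0.2 kg. Foot and top edges lie 60 mm below and above along z. It may stand in either slot; its top edge is then 121 mm above the bench, some 31 mm above the tub's rim.
- spare_plate_mid (a point): Centre of the other plate, alike but with a BLACK band, in the other slot; it stays there. In each slot the lower 50 mm of the plate is held in a gap 12 mm wide, so a plate comes out along its own slope; behind it is a rest 95 mm high with a finger notch 68 mm wide in the middle, above 55 mm up the slope.
- cradle: Loading cradle, fixed to the bench: aluminium base plate 135 (x) x 150 (y) mm, its top 20 mm above the bench, which carries the dark sloping rest. Origin: centre of its underside.
- cradle_rest: Dark sloping rest of the cradle, its top leaning 28 degrees to the cradle's -x. Origin: middle of the ledge, on the rest's face, 40 mm above the bench; x square off the face, z up the slope. Face 132 wide, 95 high, finger notch 68 wide above 55; ledge 16 deep, lip 14 high; side cheeks 60 high, 124 apart. A plate that is home has its centre at (3, 0, 60) mm, axes parallel.
- cup_a_mid (a point): Centre of a steel sample cup (bystander), 51 mm across and 23 mm high, standing on the bench.
- cup_b_mid (a point): Centre of a second such sample cup (bystander).
- cup_c_mid (a point): Centre of a third such sample cup (bystander).
There are look-alikes about, which are no part of the job. Several things have the shape of the cradle; the one meant has the colours described above.

How it is judged (in metres and radians):
On the way, in this order (a step that is already met when the one before it is completed fails the run):
1. the lid stands open by itself, past its balance point, with nothing of the robot touching it (value of joint lid above 1.6 rad and contact force between case and the fingers below 0.2 N and contact force between case and the arm below 0.2 N), for 0.2 s.
2. the reference plate is lowered home in the cradle, foot within 8 mm of the ledge and leaning within 7 degrees of the rest, while the fingers still hold it (z of ref_plate_mid in the frame of cradle_rest between 0.05 and 0.068 m and x of ref_plate_mid in the frame of cradle_rest between -0.005 and 0.016 m and y of ref_plate_mid in the frame of cradle_rest between -0.012 and 0.012 m and angle between the x axis of ref_plate_mid and the x axis of cradle_rest, either way round below 0.122 rad and contact force between the fingers and ref_plate above 0.5 N), for 0.05 s.
At the end, for the whole second after the job is handed in: The lid stands open (beyond 1.6 rad); the reference plate rests in the cradle, foot on the ledge (within 5 mm), flat against the rest (within 5 mm and 4 degrees), between the cheeks (within 12 mm of the middle), released and still; the black-banded plate is still in its slot (moved less than 15 mm) (value of joint lid above 1.6 rad and x of ref_plate_mid in the frame of cradle_rest between -0.003 and 0.008 m and y of ref_plate_mid in the frame of cradle_rest between -0.012 and 0.012 m and z of ref_plate_mid in the frame of cradle_rest between 0.054 and 0.065 m and angle between the x axis of ref_plate_mid and the x axis of cradle_rest, either way round below 0.07 rad and angle between the z axis of ref_plate_mid and the z axis of cradle_rest, either way round below 0.07 rad and linear speed of ref_plate below 0.02 m/s and distance of spare_plate_mid from where it was at the start of the episode below 0.015 m); the robot touches nothing.
It fails at once if the black-banded plate is disturbed (moved 20 mm) (distance of spare_plate_mid from where it was at the start of the episode above 0.02 m).
It fails at once if a sample cup is knocked (moved 20 mm) (distance of any of cup_a_mid, cup_b_mid, cup_c_mid from where it was at the start of the episode above 0.02 m).
It also fails if it takes over 58 s, if anything falls off the work surface, if the arm or the gripper's body presses on something with over 40 N, if the wrist force passes 120 N, or if a joint passes its speed limit or range.

## Working session

There is one attempt and no reset: what is moved stays moved. The work goes in short steps, each a Python script; the robot and the scene stay as the last script left them, time stands still between calls to the robot, and variables do not carry over. Pictures are saved under pics/ and viewed, about 8 in all and at most 12, crops included, and the job is handed in when it is done.

```bash
ls; mkdir -p pics; cat > h.py <<'E'
import numpy as np, cv2
from workcell import ctrl
def save(p,name): cv2.imwrite(f'pics/{name}.png',cv2.cvtColor(p['color'],cv2.COLOR_RGB2BGR))
def cloud(p):
    z=p['range_z'].astype(float); v,u=np.mgrid[:400,:640]; K=p['K']
    c=np.stack([(u-K[0,2])/K[0,0]*z,(v-K[1,2])/K[1,1]*z,z],-1)
    X=(c-p['t'])@p['R']; X[z<=0]=np.nan; return X
E
python3 - <<'E'
from h import *
for n in ['scene','top']:
    p=ctrl.capture(n); save(p,n); X=cloud(p); np.savez(f'{n}.npz',X=X,**{k:p[k] for k in('color','range_z','K','R','t')})
    print(n,p['K'][0,0],-p['R'].T@p['t'])
    for t in ['case','lid_bar','ref_plate_mid','spare_plate_mid','cradle','cup_a_mid']:
        for d in ctrl.cut_out(t,p)[:5]:
            print(t,round(d['confidence'],2),np.round(d['rect']),np.round(np.nanmedian(X[d['mask']],0)))
E
```

```text
pics
scene 431.9876222849774 [1009.88233369  286.41882253  854.55053943]
case 0.89 [397. 312. 126. 143.] [608. 254. 132.]
lid_bar 0.83 [399. 300. 126. 125.] [596. 252. 133.]
ref_plate_mid 0.59 [395. 312. 122. 144.] [608. 254. 132.]
spare_plate_mid 0.6 [400. 301. 124. 124.] [596. 252. 133.]
cradle 0.69 [202. 225.  73.  85.] [ 552. -233.   28.]
cradle 0.69 [246. 124.  47.  59.] [ 202. -327.   25.]
cup_a_mid 0.85 [311. 229.  26.  20.] [431.  -0.  20.]
top 507.765618372167 [ 151.74801432  -17.43126293 1381.2430147 ]
case 0.88 [216. 148.  99. 101.] [567. 238. 136.]
case 0.73 [314. 208.  21.  18.] [426.  -1.  23.]
lid_bar 0.66 [216. 144.  94.  95.] [573. 243. 136.]
cradle 0.93 [444. 297.  73.  74.] [ 181. -337.   24.]
cradle 0.73 [401. 167.  70.  68.] [ 534. -242.   23.]
cup_a_mid 0.64 [313. 208.  21.  16.] [425.  -1.  23.]
```

View pics/scene.png

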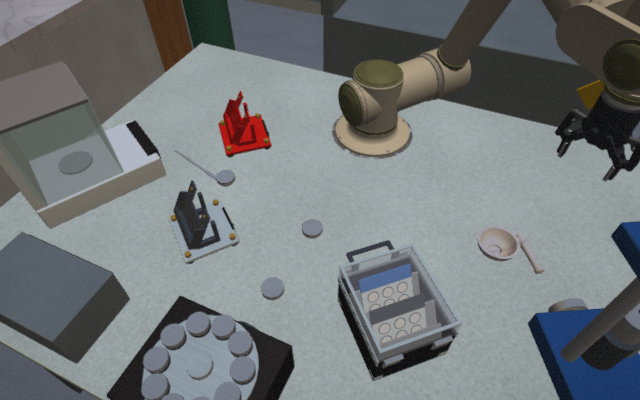

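View pics/top.png

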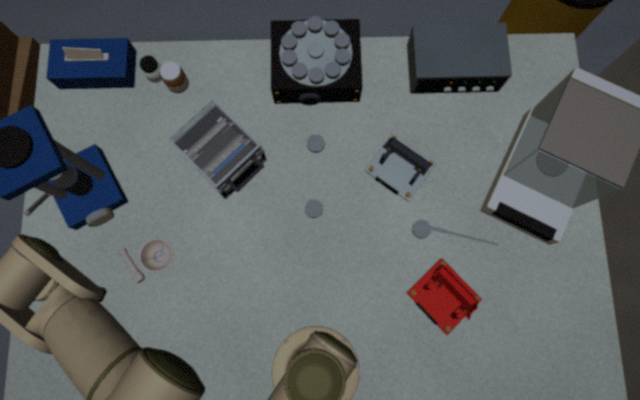

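Scene: the case is at (397,312) with its bar (370,250) toward the robot. The blue plate is in the front slot and the black one behind it. The silver cradle with the dark rest is at (202,225), the red one is a decoy. Cups are near (311,229), (272,288) and (225,178). The top view agrees, with the bar at (243,172) and the cradle at (401,167). Next I fit poses.

```bash
python3 - <<'E'
from h import *
for n in ['top','scene']:
    d=np.load(n+'.npz'); X=d['X']; C=d['color'].astype(int); hsv=cv2.cvtColor(d['color'],cv2.COLOR_RGB2HSV)
    def fit(m,tag):
        P=X[m]; r=cv2.minAreaRect(P[:,:2].astype(np.float32)); print(n,tag,m.sum(),np.round(r[0]),np.round(r[1]),round(r[2],1),'med',np.round(np.median(P,0)), 'zr',np.round(np.percentile(P[:,2],[2,98])))
    x,y,z=X[...,0],X[...,1],X[...,2]
    case=(np.hypot(x-605,y-250)<200)&(z<200)
    fit(case&(z>129)&(z<141),'lidtop')
    fit(case&(z>20),'all')
    fit(case&(C.sum(-1)<190)&(z>98)&(z<122),'darkbar')
    b=case&(hsv[...,0]>100)&(hsv[...,0]<130)&(hsv[...,1]>90)&(z>60)
    if b.sum()>3: fit(b,'blue')
    cr=np.hypot(x-545,y+238)<130
    fit(cr&(z>14)&(z<26),'base'); 
    dk=cr&(z>34)&(C.sum(-1)<250); fit(dk,'rest')
    P=X[dk&(z>60)]; 
    if len(P)>10:
        c=P.mean(0); w=np.linalg.svd(P-c)[2][2]; print('plane n',np.round(w,3),np.round(c))
    cups=(z>17)&(z<30)&(C.max(-1)-C.min(-1)<40)
    for cx,cy in [(425,-1),(580,0),(385,-270)]:
        m=cups&(np.hypot(x-cx,y-cy)<60); 
        if m.any(): print('cup',m.sum(),np.round(np.median(X[m],0)))
    v=cv2.resize(d['color'][90:210,150:290] if n=='top' else d['color'][230:390,320:480],None,fx=5 if n=='top' else 3.5,fy=5 if n=='top' else 3.5,interpolation=cv2.INTER_CUBIC)
    v2=cv2.resize(d['color'][120:210,350:450] if n=='top' else d['color'][170:270,160:250],(400,360),interpolation=cv2.INTER_CUBIC)
    np.save(n+'_v.npy',v2); 
    if n=='scene': 
        im=np.zeros((560,800,3),np.uint8); im[:360,:400]=np.load('top_v.npy'); im[:360,400:]=v2
        cv2.imwrite('pics/cr.png',im[:360,:,::-1])
E
```

```text
top lidtop 4062 [584. 251.] [188. 160.] 44.1 med [582. 250. 137.] zr [131. 141.]
top all 5327 [616. 189.] [228. 297.] 44.2 med [568. 238. 136.] zr [ 41. 142.]
top darkbar 349 [586. 138.] [ 77. 308.] 64.1 med [500. 172. 115.] zr [101. 121.]
top blue 141 [515. 189.] [ 72. 107.] 43.4 med [536. 210. 136.] zr [117. 142.]
top base 1545 [ 538. -244.] [150. 140.] 51.9 med [ 523. -236.   21.] zr [15. 26.]
top rest 763 [ 537. -244.] [131. 114.] 51.6 med [ 554. -261.   59.] zr [ 36. 124.]
plane n [-0.551  0.421 -0.721] [ 544. -247.   87.]
cup 271 [425.  -1.  24.]
cup 238 [612. -10.  24.]
cup 270 [ 363. -291.   24.]
scene lidtop 7833 [583. 249.] [187. 162.] 44.3 med [590. 253. 133.] zr [130. 136.]
scene all 10965 [618. 190.] [233. 296.] 44.2 med [606. 254. 132.] zr [ 29. 136.]
scene darkbar 255 [574. 233.] [225. 150.] 45.4 med [518. 167. 112.] zr [ 99. 121.]
scene blue 695 [611. 240.] [152. 133.] 35.8 med [561. 217. 133.] zr [130. 136.]
scene base 1463 [ 538. -245.] [152. 138.] 52.5 med [ 544. -223.   18.] zr [15. 25.]
scene rest 1411 [ 548. -253.] [135.  74.] 52.1 med [ 554. -263.   66.] zr [ 37. 120.]
plane n [-0.577  0.457 -0.677] [ 545. -249.   85.]
cup 271 [428.  -2.  21.]
cup 362 [615. -11.  21.]
cup 191 [ 365. -292.   21.]
```

View pics/cr.png

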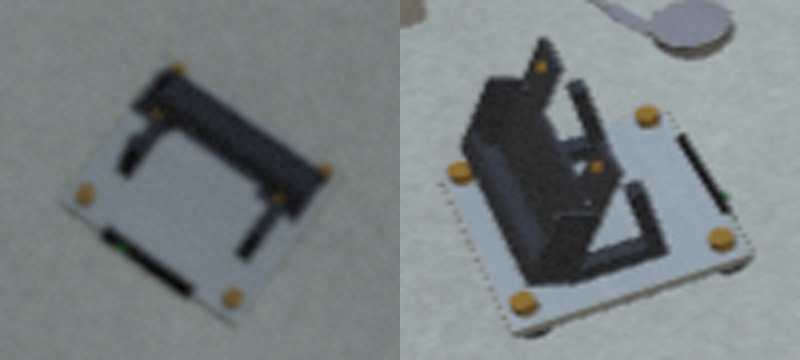

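```bash
python3 - <<'E'
from h import *
a=np.deg2rad(-38); ex=np.array([np.cos(a),np.sin(a)]); ey=np.array([-ex[1],ex[0]])
for n in ['top','scene']:
    d=np.load(n+'.npz'); X=d['X'];C=d['color'].astype(int)
    m=(np.hypot(X[...,0]-538,X[...,1]+244)<130)&(X[...,2]>26)&(C.sum(-1)<260)
    P=X[m]; q=P[:,:2]-[538,-244]; u=q@ex; v=q@ey
    print(n)
    for z0 in range(26,140,10):
        s=(P[:,2]>=z0)&(P[:,2]<z0+10)
        if s.sum(): print(z0,s.sum(),'u hist',np.histogram(u[s],bins=range(-80,90,10))[0],'v',np.round(np.percentile(v[s],[2,50,98])))
E
```

```text
top
26 102 u hist [ 0 34 23  1  0 11  1  1 14  6  0  1  0  8  2  0] v [-68.   3.  63.]
36 215 u hist [  0   0   1   0   0   7   1   1  11   2   6 140  43   3   0   0] v [-60.  -1.  60.]
46 117 u hist [ 0  0  0  0  0 11  0  0  0  0 24 26 51  5  0  0] v [-60.  -1.  61.]
56 127 u hist [ 0  0  0  0  0  8  0  0  0 10 24 22 63  0  0  0] v [-60.   1.  60.]
66 39 u hist [ 0  0  0  0  0  9  1  0  0 22  1  6  0  0  0  0] v [-59.  12.  62.]
76 62 u hist [ 0  0  0  0  0 10  2  0 22 24  3  1  0  0  0  0] v [-60.   7.  62.]
86 93 u hist [ 0  0  0  0  0 15 11  0 63  3  1  0  0  0  0  0] v [-64.  -9.  59.]
96 26 u hist [0 0 0 0 0 0 0 7 9 8 2 0 0 0 0 0] v [-66.   1.  65.]
106 20 u hist [ 0  0  0  0  0  0  0 19  0  1  0  0  0  0  0  0] v [-64.  34.  63.]
116 51 u hist [ 0  0  0  0  0  0 44  7  0  0  0  0  0  0  0  0] v [-65. -39.  58.]
126 5 u hist [0 0 0 0 0 0 5 0 0 0 0 0 0 0 0 0] v [-40.  55.  61.]
scene
26 135 u hist [ 0  1  4  1  0  5 28 39 22 19  4  4  0  6  2  0] v [-59.  49.  66.]
36 208 u hist [  0   0   0   0   0  10  13   0   0   0  41 131   5   8   0   0] v [-65.  -9.  64.]
46 241 u hist [  0   0   0   0   0   8  13   0   0   2  84  24 101   9   0   0] v [-66.  -1.  65.]
56 252 u hist [ 0  0  0  0  0  9 15  0  0 51 50 37 90  0  0  0] v [-66.  -4.  65.]
66 163 u hist [ 0  0  0  0  0  5 12  0  1 96 26 23  0  0  0  0] v [-66.  -8.  65.]
76 214 u hist [ 0  0  0  0  0 17 27  0 85 51 25  9  0  0  0  0] v [-66.   1.  65.]
86 135 u hist [ 0  0  0  0  0  2  2  3 81 26 21  0  0  0  0  0] v [-67.  34.  65.]
96 76 u hist [ 0  0  0  0  0  0  0 49 13  8  6  0  0  0  0  0] v [-64.  35.  65.]
106 64 u hist [ 0  0  0  0  0  0  5 59  0  0  0  0  0  0  0  0] v [-65.  34.  65.]
116 53 u hist [ 0  0  0  0  0  0 48  5  0  0  0  0  0  0  0  0] v [-63.  37.  64.]
```

```bash
cat >> h.py <<'E'
from scipy.spatial.transform import Rotation as Ro
CASE=np.array([584,250.]); CY=np.deg2rad(44.2)
def frame(yaw): return np.array([np.cos(yaw),np.sin(yaw),0]),np.array([-np.sin(yaw),np.cos(yaw),0])
def att(yaw,down,s=1):
    "tool z in the vertical plane of heading yaw, `down` rad below horizontal; tool x = s*ey"
    ex,ey=frame(yaw); z=ex*np.cos(down)-np.array([0,0,np.sin(down)]); x=s*ey
    return Ro.from_matrix(np.stack([x,np.cross(z,x),z],1)).as_euler('xyz',degrees=True),z
def bar(th):
    ex,ey=frame(CY); h=np.array([*CASE,90])+92.5*ex; f=th+np.arctan2(20,220); r=np.hypot(20,220)
    return h+r*(-np.cos(f)*ex+np.sin(f)*np.array([0,0,1]))
E
python3 - <<'E'
from h import *
a=np.deg2rad(-37.9); ex,ey=frame(a)
for n in ['top','scene']:
    d=np.load(n+'.npz'); X=d['X'];C=d['color'].astype(int)
    m=(np.hypot(X[...,0]-538,X[...,1]+244)<130)&(X[...,2]>70)&(X[...,2]<120)&(C.sum(-1)<260)
    P=X[m]; q=P-[538,-244,40]; u=q@ex; c=u*np.cos(np.radians(28))+q[:,2]*np.sin(np.radians(28))
    h,e=np.histogram(c,bins=range(-20,80,3)); print(n,[(int(b),int(k)) for b,k in zip(e,h) if k], 'v',np.round(np.percentile((q@ey),[1,99])))
print(bar(0),bar(1.7))
for s in(1,-1):
    print('s',s)
    for th,dn in [(0,25),(.5,40),(1,60),(1.4,75),(1.7,85),(1.8,85)]:
        o,z=att(CY,np.radians(dn),s); print(th,np.round(ctrl.ik(bar(th)+15*z,o) if ctrl.ik(bar(th)+15*z,o) is not None else []))
    o,z=att(CY,np.radians(25),s); print('pre',ctrl.ik(bar(0)-90*z,o))
    o,z=att(CY,np.radians(62),s)
    for back in (0,160): 
        p=np.array([*CASE,121])-60*frame(CY)[0]-back*z; j=ctrl.ik(p,o); print('plate',None if j is None else np.round(j))
    o,z=att(a,np.radians(62),s)
    for back in (0,160):
        p=np.array([538,-244,140])-back*z-25*ex; j=ctrl.ik(p,o); print('cradle',None if j is None else np.round(j))
E
```

```text
top [(-11, 1), (-8, 4), (-5, 6), (-2, 9), (1, 7), (4, 12), (7, 4), (22, 19), (25, 58), (28, 82), (31, 4), (34, 5), (37, 3), (40, 4), (43, 6), (46, 8)] v [-66.  64.]
scene [(-5, 4), (-2, 12), (1, 22), (4, 15), (7, 3), (22, 29), (25, 307), (28, 72), (31, 24), (34, 20), (37, 27), (40, 26), (43, 24), (46, 28)] v [-67.  65.]
[492.59389752 161.11144939 110.        ] [684.85432828 348.07654873 305.58936841]
s 1
0 [ -23.   31.  130.  103.   59. -160.]
0.5 [-12.  12. 110.  63.  45. -97.]
1 [  4.  16.  78.  21.  64. -46.]
1.4 [ 13.  30.  49.   8.  89. -31.]
1.7 [ 17.  44.  20.   2. 111. -26.]
1.8 [ 18.  48.  13.   2. 114. -25.]
pre [ -43.15868098   21.21566076  136.26407797   82.24539071   66.02187413
 -155.24492327]
plate [ -0.  21.  99.  29.  43. -62.]
plate [ -8.   5.  93.  24.  65. -59.]
cradle [-35.  17. 100.  -2.  34.   4.]
cradle [-35.   1.  94.  -2.  56.   4.]
s -1
0 [-23.  31. 130. 103.  59.  20.]
0.5 [-12.  12. 110.  63.  45.  83.]
1 [  4.  16.  78.  21.  64. 134.]
1.4 [ 13.  30.  49.   8.  89. 149.]
1.7 [ 17.  44.  20.   2. 111. 154.]
1.8 [ 18.  48.  13.   2. 114. 155.]
pre [-43.15868098  21.21566076 136.26407797  82.24539071  66.02187413
  24.75507673]
plate [ -0.  21.  99.  29.  43. 118.]
plate [ -8.   5.  93.  24.  65. 121.]
cradle None
cradle None
```

```bash
python3 - <<'E'
from h import *
for dn in (15,25,35,45):
    o,z=att(CY,np.radians(dn),-1)
    for b in (-15,80): print(dn,b,np.round(ctrl.ik(bar(0)-b*z,o)), )
for th,dn in [(.17,35),(.34,40),(.7,60),(.7,50)]:
    o,z=att(CY,np.radians(dn),-1); print(th,dn,np.round(ctrl.ik(bar(th)+15*z,o)))
E
```

```text
15 -15 [-26.  40. 133. 108.  73.   6.]
15 80 [-46.  38. 142.  89.  75.   0.]
25 -15 [-23.  31. 130. 103.  59.  20.]
25 80 [-41.  22. 136.  85.  65.  24.]
35 -15 [-19.  25. 125.  92.  47.  38.]
35 80 [-34.  12. 128.  74.  56.  48.]
45 -15 [-14.  21. 119.  74.  39.  62.]
45 80 [-26.   8. 120.  58.  51.  72.]
0.17 35 [-18.  19. 121.  85.  47.  50.]
0.34 40 [-14.  14. 114.  69.  44.  73.]
0.7 60 [ -1.  13.  89.  25.  58. 126.]
0.7 50 [ -4.  11.  96.  39.  50. 112.]
```

```bash
python3 - <<'E'
from h import *
o,z=att(CY,np.radians(35),1)
p=bar(0)-80*z
for q in (p+[-60,-60,220],p):
    j=ctrl.ik(q,o); print(q,j)
ctrl.move_ptp(p+[-60,-60,220],o); 
w=ctrl.capture('wrist'); save(w,'w1'); print(ctrl.current_time_s())
X=cloud(w); ex,ey=frame(CY); print(np.round(-w['R'].T@w['t']))
for d in ctrl.cut_out('lid_bar',w)[:2]: print(d['confidence'],d['rect'])
np.savez('w1.npz',X=X,**w)
E
```

```text
[385.61319434  55.42471185 375.88611491] [-54.46942827 -14.45288432 106.00319952  54.54281621  96.19487014
 -96.27065716]
[445.61319434 115.42471185 155.88611491] [ -33.75657234   12.45859559  128.28233245   73.93947547   56.47657002
 -132.0647636 ]
2.875
[236.  14. 472.]
0.69 [270.6, 150.8, 111.9, 109.5]
```

View pics/w1.png

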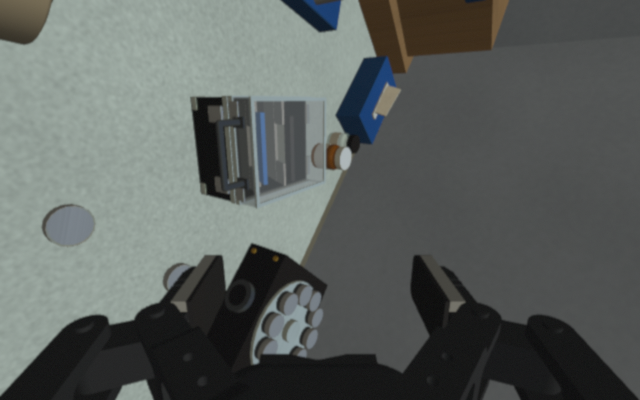

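The wrist view shows the shut case. The bar is the dark strip near column 222, rows 120–190, perpendicular to the jaw direction as wanted. I'll compare it with the prediction.

```bash
python3 - <<'E'
from h import *
d=np.load('w1.npz'); ex,ey=frame(CY)
for v in(-45,0,45):
    c=d['R']@(bar(0)+v*ey)+d['t']; q=d['K']@c; print(q[:2]/q[2],c[2])
X=d['X']; q=X-np.array([*CASE,0]); u=q@ex; v=q@ey
C=d['color'].astype(int)
m=(C.sum(-1)<200)&(X[...,2]>95)&(X[...,2]<122)&(u>-150)&(u<-110)&(abs(v)<70)
print(m.sum(),np.percentile(u[m],[5,50,95]),np.percentile(v[m],[2,50,98]),np.median(X[...,2][m]))
# yaw from bar line
print(np.polyfit(v[m],u[m],1))
E
```

```text
[225.31946958 186.38605811] 457.29300694557577
[222.53080167 155.08547369] 444.0519269359179
[219.57071294 121.86082655] 430.81084692625996
641 [-134.55983351 -131.50071691 -114.34613756] [-48.71929725   1.4276205   46.4378708 ] 113.70858615842069
[-1.73231858e-03 -1.29280137e+02]
```

```bash
python3 - <<'E'
from h import *
o,z=att(CY,np.radians(35),1)
ctrl.move_l(bar(0)-80*z,o,v=250)
ctrl.move_l(bar(0)+14*z,v=120); print('F',ctrl.current_contact_force(),ctrl.current_time_s())
ctrl.grasp(30); print('w',ctrl.current_width(),ctrl.current_contact_force())
E
```

```text
F [ 0.60591453  0.52341758 -0.72460713] 4.95
w 0.16717855096371373 [-0.13924815 -0.1194348   0.59937173]
```

```bash
python3 - <<'E'
from h import *
w=ctrl.capture('wrist'); save(w,'w2'); s=ctrl.capture('scene'); 
im=np.hstack([w['color'][:,:][::1],]); a=cv2.resize(w['color'],(480,300)); b=cv2.resize(s['color'][200:360,280:500],(412,300),interpolation=cv2.INTER_CUBIC)[:, :320]
cv2.imwrite('pics/c2.png',np.hstack([a,b])[:,:,::-1])
print(ctrl.current_tcp_pos(),bar(0),ctrl.current_orientation())
E
```

```text
[500.79525311 169.12353927 101.95750836] [492.59389752 161.11144939 110.        ] [ 1.25001440e+02 -2.77854386e-03  1.34200827e+02]
```

View pics/c2.png

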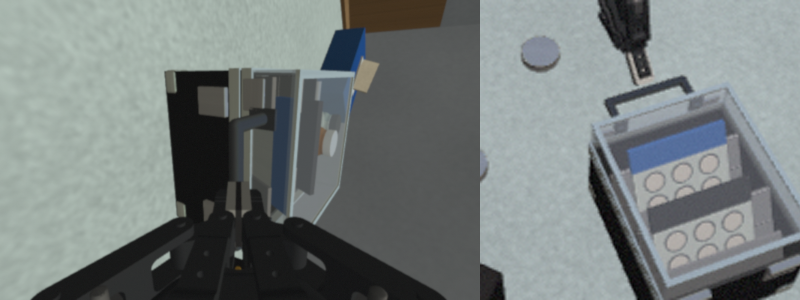

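```bash
python3 - <<'E'
from h import *
s=ctrl.capture('scene'); w=ctrl.capture('wrist'); t=np.array(ctrl.current_tcp_pos()); ex,ey=frame(CY)
for n,d in (('scene',s),('wrist',w)):
    for k,p in (('tcp',t),('bar',bar(0)),('bar-',bar(0)-45*ey),('bar+',bar(0)+45*ey)):
        q=d['K']@(d['R']@p+d['t']); print(n,k,np.round(q[:2]/q[2],1))
cs=cv2.resize(s['color'][215:285,330:430],(600,420),interpolation=cv2.INTER_CUBIC); cv2.imwrite('pics/c3.png',cs[:,:,::-1])
X=cloud(s); print(np.round(X[228:262:2,372,:]).tolist())
E
```

```text
scene tcp [370.7 254.8]
scene bar [368.7 248.3]
scene bar- [348.8 254.5]
scene bar+ [388.3 242.3]
wrist tcp [316.6 237. ]
wrist bar [316.5 248.1]
wrist bar- [316.7 320.4]
wrist bar+ [316.3 163.3]
[[354.0, 129.0, -2.0], [360.0, 131.0, -1.0], [363.0, 132.0, -4.0], [371.0, 135.0, -2.0], [376.0, 137.0, -3.0], [476.0, 161.0, 126.0], [478.0, 162.0, 122.0], [482.0, 164.0, 121.0], [399.0, 145.0, -3.0], [488.0, 166.0, 115.0], [490.0, 167.0, 112.0], [415.0, 151.0, -3.0], [422.0, 153.0, -2.0], [426.0, 155.0, -3.0], [525.0, 178.0, 135.0], [527.0, 179.0, 131.0], [532.0, 180.0, 133.0]]
```

View pics/c3.png

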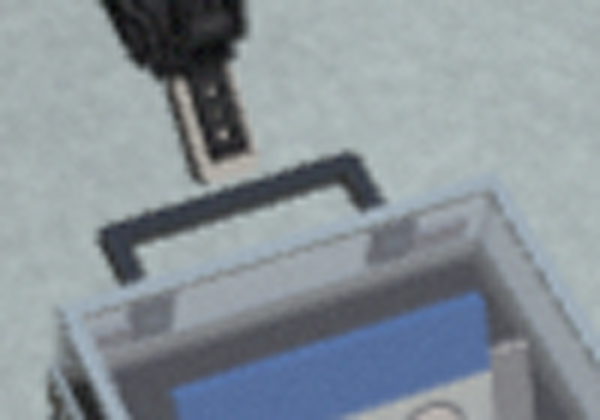

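```bash
python3 - <<'E'
from h import *
t=np.array(ctrl.current_tcp_pos()); R=Ro.from_euler('xyz',ctrl.current_orientation(),degrees=True).as_matrix()
for n in('scene','wrist'):
    d=ctrl.capture(n); Q=(cloud(d)-t)@R
    m=(abs(Q[...,0])<15)&(abs(Q[...,1])<30)&(abs(Q[...,2])<70)
    q=Q[m]; print(n,m.sum())
    h,e=np.histogram(q[:,2],bins=range(-70,71,5)); print([(int(b),int(k)) for b,k in zip(e,h)])
    for lo in range(-50,20,5):
        s=(q[:,2]>=lo)&(q[:,2]<lo+5)
        if s.sum(): print(lo,np.round(np.percentile(q[s],[5,95],axis=0)[:,:2]).tolist())
E
```

```text
scene 351
[(-70, 40), (-65, 34), (-60, 28), (-55, 30), (-50, 30), (-45, 26), (-40, 29), (-35, 30), (-30, 27), (-25, 11), (-20, 30), (-15, 30), (-10, 6), (-5, 0), (0, 0), (5, 0), (10, 0), (15, 0), (20, 0), (25, 0), (30, 0), (35, 0), (40, 0), (45, 0), (50, 0), (55, 0), (60, 0), (65, 0)]
-50 [[-10.0, -2.0], [10.0, 14.0]]
-45 [[-10.0, -1.0], [7.0, 15.0]]
-40 [[-10.0, -3.0], [10.0, 14.0]]
-35 [[-10.0, -3.0], [10.0, 14.0]]
-30 [[-10.0, 1.0], [10.0, 10.0]]
-25 [[-8.0, -1.0], [9.0, 7.0]]
-20 [[-13.0, -2.0], [13.0, 3.0]]
-15 [[-14.0, -1.0], [12.0, 5.0]]
-10 [[-10.0, -3.0], [11.0, -0.0]]
wrist 7073
[(-70, 885), (-65, 676), (-60, 238), (-55, 408), (-50, 370), (-45, 346), (-40, 315), (-35, 232), (-30, 78), (-25, 97), (-20, 225), (-15, 1), (-10, 0), (-5, 0), (0, 12), (5, 542), (10, 584), (15, 700), (20, 139), (25, 0), (30, 234), (35, 415), (40, 379), (45, 197), (50, 0), (55, 0), (60, 0), (65, 0)]
-50 [[5.0, -12.0], [10.0, 13.0]]
-45 [[5.0, -12.0], [10.0, 13.0]]
-40 [[5.0, -12.0], [10.0, 12.0]]
-35 [[5.0, -11.0], [10.0, 12.0]]
-30 [[9.0, -5.0], [10.0, 6.0]]
-25 [[7.0, -3.0], [15.0, 1.0]]
-20 [[6.0, -6.0], [14.0, 4.0]]
-15 [[10.0, -6.0], [10.0, -6.0]]
0 [[-13.0, 29.0], [11.0, 30.0]]
5 [[-14.0, 24.0], [14.0, 30.0]]
10 [[-13.0, 17.0], [13.0, 24.0]]
15 [[-13.0, 7.0], [13.0, 16.0]]
```

The closed tips lie about 25 mm short of the reported TCP along the tool axis, in both the scene and wrist depth data. That explains the empty grip. I'll open, go 24 mm deeper and watch the force.

```bash
python3 - <<'E'
from h import *
o,z=att(CY,np.radians(35),1)
ctrl.open_gripper()
for k in (26,38):
    ctrl.move_l(bar(0)+k*z,v=80); f=np.array(ctrl.current_contact_force()); print(k,'F',f)
ctrl.grasp(30); print('w',ctrl.current_width(),ctrl.current_contact_force(),ctrl.current_time_s())
t=np.array(ctrl.current_tcp_pos()); R=Ro.from_euler('xyz',ctrl.current_orientation(),degrees=True).as_matrix()
d=ctrl.capture('scene'); Q=(cloud(d)-t)@R
m=(abs(Q[...,0])<15)&(abs(Q[...,1])<30)&(abs(Q[...,2])<70); print(np.histogram(Q[m][:,2],bins=range(-70,71,5)))
E
```

```text
26 F [ 0.28912157  0.73781646 -0.88060273]
38 F [-0.60803628 -0.19531322  0.34007781]
w 8.32845047995427 [-1.48693572 -2.15001179 -1.45167557] 8.075
(array([25, 35, 32, 34, 32, 34, 33, 32, 31, 14,  0,  0,  0,  0,  0,  0,  0,
        0,  0,  0,  0,  0,  0,  0,  0,  0,  0,  0]), array([-70, -65, -60, -55, -50, -45, -40, -35, -30, -25, -20, -15, -10,
        -5,   0,   5,  10,  15,  20,  25,  30,  35,  40,  45,  50,  55,
        60,  65,  70]))
```

```bash
cat > lid.py <<'E'
from h import *
import sys
a,b=map(int,sys.argv[1:])
for th in range(a,b+1,8):
    dn=35+(85-35)*min(1,th/85)
    o,z=att(CY,np.radians(dn),1)
    ctrl.move_l(bar(np.radians(th))+38*z,o,v=110)
    print(th,round(ctrl.current_width(),1),np.round(ctrl.current_contact_force(),1),ctrl.current_time_s())
    if ctrl.current_width()<5: break
E
python3 lid.py 8 24
```

```text
8 8.5 [-0.3 -2.7 -2.8] 8.5583
16 9.0 [-3.1 -7.4  1. ] 9.0
24 8.9 [-2.7 -6.6  1.4] 9.425
```

```bash
python3 lid.py 32 96; python3 - <<'E'
from h import *
d=ctrl.capture('scene'); save(d,'s4')
E
```

```text
32 8.7 [ -5.2 -10.1   5.9] 9.825
40 8.4 [-7.3 -9.1  9.3] 10.225
48 8.6 [-4.4 -6.3  7.7] 10.625
56 8.7 [-3.7 -5.6  8.7] 11.025
64 9.0 [-1.8 -3.8  7.6] 11.425
72 8.5 [-0.1 -2.1  5.9] 11.825
80 8.9 [-0.3 -1.2  5.3] 12.225
88 8.8 [0.4 0.1 0.9] 12.6417
96 8.8 [-0.4  0.5 -6.3] 13.075
```

View pics/s4.png

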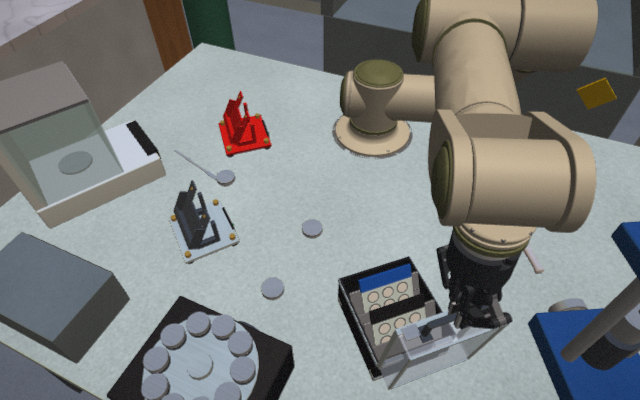

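The lid stands at about 96° with the bar in the gripper, and the blue-banded plate is visible in the front slot around (388,277). I'll take it a little farther, let go, retreat upward, and look at the plate from close by.

```bash
python3 lid.py 102 102; python3 - <<'E'
from h import *
ctrl.open_gripper(); z=att(CY,np.radians(85),1)[1]
print(np.round(ctrl.current_contact_force(),1))
p=np.array(ctrl.current_tcp_pos()); ctrl.move_l(p-110*z,v=200)
print(np.round(ctrl.current_contact_force(),1),ctrl.current_time_s())
ex,ey=frame(CY)
o,z=att(CY,np.radians(62),1)
q=np.array([*CASE,121])-62*ex-150*z
print(q,ctrl.ik(q,o)); ctrl.move_ptp(q,o)
w=ctrl.capture('wrist'); save(w,'w5'); s=ctrl.capture('scene'); np.savez('w5.npz',X=cloud(w),**w); np.savez('s5.npz',X=cloud(s),**s)
print(ctrl.current_time_s())
for n,d in(('w',w),('s',s)):
    X=cloud(d); hsv=cv2.cvtColor(d['color'],cv2.COLOR_RGB2HSV); Q=X-np.array([*CASE,0]); u,v=Q@ex,Q@ey
    m=(hsv[...,0]>100)&(hsv[...,0]<130)&(hsv[...,1]>90)&(abs(u)<110)&(abs(v)<75)&(X[...,2]>70)
    if m.sum()>5:
        print(n,m.sum(),'u',np.percentile(u[m],[2,50,98]),'v',np.percentile(v[m],[1,50,99]),'z',np.percentile(X[m][:,2],[2,50,98]))
        c=np.cos(np.radians(28))*u[m]+np.sin(np.radians(28))*Q[m][:,2]; print('perp c',np.percentile(c,[5,50,95]),'yawfit',np.polyfit(v[m],c,1))
E
```

```text
102 9.0 [ -3.5  -2.6 -13.3] 13.4833
[ 0.6 -0.3 -0.2]Traceback (most recent call last):
  File "<stdin>", line 4, in <module>
workcell.IKError: the arm cannot follow that straight line within its joint ranges
```

```bash
python3 - <<'E'
from h import *
print(np.round(ctrl.current_joint_positions(),1))
p=np.array(ctrl.current_tcp_pos()); ex,ey=frame(CY)
for dn in (85,75,65):
    for up in (20,40,60,80):
        for bk in (0,10,20,40):
            o,z=att(CY,np.radians(dn),1); j=ctrl.ik(p+[0,0,up]-bk*ex,o)
            if j is not None: print(dn,up,bk,np.round(j,1))
E
```

```text
[ 18.   47.   19.1   2.3 109.4 -25.3]
85 20 0 [ 18.   47.6  14.6   2.4 113.3 -25.2]
85 20 10 [ 17.7  45.8  18.5   2.4 111.2 -25.6]
85 20 20 [ 17.3  44.1  22.    2.4 109.5 -26. ]
85 20 40 [ 16.6  41.   28.2   2.4 106.4 -26.8]
85 40 10 [ 17.7  46.5  13.7   2.5 115.3 -25.4]
85 40 20 [ 17.3  44.7  17.6   2.5 113.3 -25.8]
85 40 40 [ 16.6  41.3  24.3   2.5 109.9 -26.7]
85 60 40 [ 16.6  41.9  20.    2.5 113.7 -26.5]
85 80 40 [ 16.6  42.8  14.9   2.6 117.8 -26.3]
75 20 0 [ 16.3  39.7  32.    7.   95.  -26.5]
75 20 10 [ 15.9  38.4  34.6   7.1  93.8 -27. ]
75 20 20 [ 15.5  37.1  37.    7.1  92.7 -27.5]
75 20 40 [ 14.7  34.6  41.6   7.3  90.6 -28.6]
75 40 0 [ 16.3  39.9  28.5   7.   98.2 -26.1]
75 40 10 [ 15.9  38.5  31.2   7.1  97.  -26.6]
75 40 20 [ 15.5  37.1  33.8   7.2  95.8 -27.1]
75 40 40 [ 14.7  34.5  38.6   7.3  93.7 -28.2]
75 60 0 [ 16.3  40.3  24.6   7.1 101.7 -25.7]
75 60 10 [ 15.9  38.8  27.5   7.2 100.4 -26.2]
75 60 20 [ 15.5  37.3  30.2   7.2  99.1 -26.7]
75 60 40 [ 14.7  34.6  35.3   7.4  96.9 -27.8]
75 80 0 [ 16.3  40.9  20.1   7.2 105.5 -25.2]
75 80 10 [ 15.9  39.3  23.3   7.3
[... 155 characters left out ...]
5 20 10 [ 14.   32.9  47.4  12.6  78.1 -30.5]
65 20 20 [ 13.5  31.8  49.4  12.8  77.3 -31.1]
65 20 40 [ 12.6  29.6  53.2  13.2  75.9 -32.4]
65 40 0 [ 14.4  33.8  42.5  12.2  81.8 -29.2]
65 40 10 [ 14.   32.7  44.6  12.4  81.  -29.8]
65 40 20 [ 13.5  31.5  46.7  12.6  80.2 -30.4]
65 40 40 [ 12.6  29.3  50.6  13.   78.8 -31.7]
65 60 0 [ 14.4  33.8  39.5  12.2  84.8 -28.5]
65 60 10 [ 14.   32.6  41.7  12.4  84.  -29.1]
65 60 20 [ 13.5  31.4  43.8  12.5  83.2 -29.8]
65 60 40 [ 12.6  29.1  47.8  12.9  81.7 -31. ]
65 80 0 [ 14.4  33.9  36.2  12.1  88.  -27.9]
65 80 10 [ 14.   32.6  38.5  12.3  87.1 -28.5]
65 80 20 [ 13.5  31.4  40.6  12.5  86.2 -29.1]
65 80 40 [ 12.6  29.   44.8  12.8  84.7 -30.3]
```

```bash
cat > see.py <<'E'
from h import *
p=np.array(ctrl.current_tcp_pos()); ex,ey=frame(CY)
o,z=att(CY,np.radians(82),1); ctrl.move_l(p+[0,0,20],o,v=120); print(np.round(ctrl.current_contact_force(),1))
o,z=att(CY,np.radians(72),1); ctrl.move_l(p+[0,0,90]-5*ex,o,v=200)
print(np.round(ctrl.current_contact_force(),1),ctrl.current_time_s())
o,z=att(CY,np.radians(62),1)
q=np.array([*CASE,121])-62*ex-150*z
print(q,ctrl.ik(q,o)); ctrl.move_ptp(q,o)
w=ctrl.capture('wrist'); save(w,'w5'); s=ctrl.capture('scene'); np.savez('w5.npz',X=cloud(w),**w); np.savez('s5.npz',X=cloud(s),**s)
print(ctrl.current_time_s())
for n,d in(('w',w),('s',s)):
    X=cloud(d); hsv=cv2.cvtColor(d['color'],cv2.COLOR_RGB2HSV); Q=X-np.array([*CASE,0]); u,v=Q@ex,Q@ey
    m=(hsv[...,0]>100)&(hsv[...,0]<130)&(hsv[...,1]>90)&(abs(u)<110)&(abs(v)<75)&(X[...,2]>70)
    if m.sum()>5:
        print(n,m.sum(),'u',np.percentile(u[m],[2,50,98]),'v',np.percentile(v[m],[1,50,99]),'z',np.percentile(X[m][:,2],[2,50,98]))
        c=np.cos(np.radians(28))*u[m]+np.sin(np.radians(28))*Q[m][:,2]; print('perp c',np.percentile(c,[5,50,95]),'yawfit',np.polyfit(v[m],c,1))
    h=(u>70)&(u<260)&(abs(v)<85)&(X[...,2]>150)
    if h.sum()>10: print('lid pts',h.sum(),np.polyfit(X[h][:,2],u[h],1))
E
python3 see.py
```

```text
[-0.5 -0.5  0.4]
[-0.  -0.  -0.5] 15.025
[489.06617082 157.68088507 253.44213893] [ -7.6954632    5.76691859  94.14928906  24.25567545  64.05982775
 -59.53887025]
16.3167
w 653 u [-61.09256776 -58.37663115 -54.08036946] v [-54.00933089   2.72651768  55.1760833 ] z [112.08180732 121.85186784 123.91044881]
perp c [3.03931392 5.14175361 8.2298989 ] yawfit [7.90311188e-04 5.56715346e+00]
lid pts 20640 [8.12785938e-02 1.42564838e+02]
s 713 u [-89.22585173 -50.9804256  -43.64086663] v [-53.33676947  -1.00485806  56.58122014] z [ 84.44258683 111.5374629  122.24456041]
perp c [2.14583712 7.60126869 9.75748567] yawfit [5.81037012e-03 6.31575594e+00]
lid pts 4554 [  0.19392637 113.65275731]
```

View pics/w5.png

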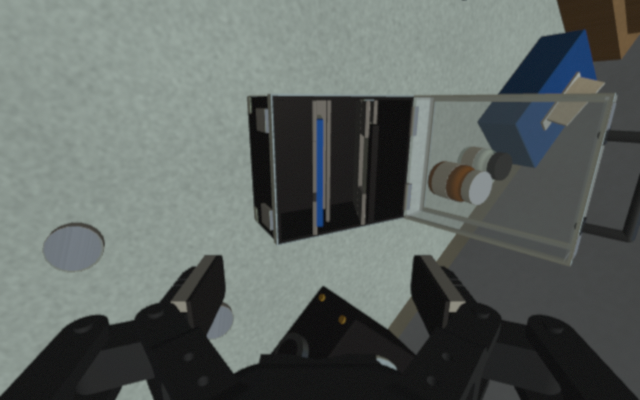

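The lid is wide open at right. The blue band edge is at columns 318–322, rows 118–228, parallel to the case walls, with the black plate behind it at column 372. I'll grip only the top ~16 mm, so that the front finger clears the tub rim.

```bash
cat > pl.py <<'E'
from h import *
ex,ey=frame(CY); o,z=att(CY,np.radians(62),1)
top=np.array([*CASE,121])-58.4*ex+0.6*ey
E
python3 - <<'E'
from pl import *
ctrl.move_l(top-40*z,o,v=200)
ctrl.move_l(top+39*z,v=100); print(np.round(ctrl.current_contact_force(),1))
ctrl.grasp(60); print(ctrl.current_width(),np.round(ctrl.current_contact_force(),1),np.round(ctrl.current_ft_torque(),2),ctrl.current_time_s())
w=ctrl.capture('wrist'); save(w,'w6')
E
```

```text
[ 0.4 -0.1 -0.2]
4.147259689718063 [-3.2 -2.1  3.1] [-0.37  0.34  0.05] 18.675
```

View pics/w6.png

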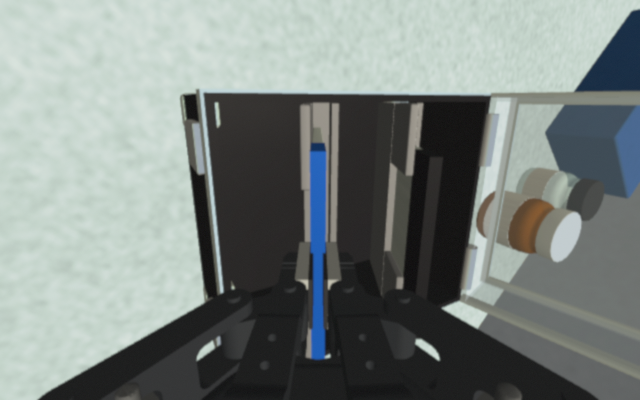

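The fingers hold the blue-banded plate centred at (318,270), and it looks parallel to the pads. I'll draw it out along its slope, watching width and force.

```bash
python3 - <<'E'
from pl import *
for k in (20,-20,-130):
    ctrl.move_l(top+k*z,v=100 if k>-100 else 130); print(k,round(ctrl.current_width(),1),np.round(ctrl.current_contact_force(),1),np.round(ctrl.current_ft_torque(),2),ctrl.current_time_s())
t=np.array(ctrl.current_tcp_pos()); R=Ro.from_euler('xyz',ctrl.current_orientation(),degrees=True).as_matrix()
for n in('wrist','scene'):
    d=ctrl.capture(n); Q=(cloud(d)-t)@R; np.savez(n+'6.npz',Q=Q,**d); hsv=cv2.cvtColor(d['color'],cv2.COLOR_RGB2HSV)
    m=(hsv[...,0]>100)&(hsv[...,0]<130)&(hsv[...,1]>90)&(abs(Q[...,0])<80)&(abs(Q[...,1])<40)&(abs(Q[...,2])<90); q=Q[m]
    print(n,m.sum(),np.round(np.percentile(q,[2,50,98],axis=0),1).tolist())
    m=(abs(Q[...,0])<70)&(abs(Q[...,1])<50)&(Q[...,2]<140)&(Q[...,2]>-30); q=Q[m]; print('all',m.sum(),np.round(np.percentile(q,[1,50,99],axis=0),1).tolist())
    if n=='scene':
        m&=(Q[...,2]>-20); q=Q[m]; A=np.c_[q[:,0],q[:,2],np.ones(len(q))]; c=np.linalg.lstsq(A,q[:,1],rcond=None)[0]; print('face y = ',np.round(c,3)); save(d,'s6')
E
```

```text
20 4.3 [ 0.1  0.2 -2.2] [-0.33  0.29  0.03] 19.0667
-20 4.3 [-0.8  0.  -3. ] [-0.28  0.31 -0.02] 19.6167
-130 4.2 [-0.  -0.5 -2.4] [-0.41  0.31 -0.01] 20.6167
wrist 3087 [[-45.3, -2.2, -59.4], [16.1, 1.1, -39.5], [54.8, 4.1, -27.8]]
all 447 [[-65.3, -47.5, -29.9], [54.3, -1.8, 38.1], [67.6, 8.5, 140.0]]
scene 690 [[-53.3, -1.8, -38.2], [-8.7, 3.1, -25.3], [54.0, 5.5, -12.4]]
all 2962 [[-53.6, -0.4, -29.0], [-1.3, 2.9, 24.3], [55.2, 6.9, 81.1]]
face y =  [ 2.000e-03 -6.000e-03  3.031e+00]
```

View pics/s6.png

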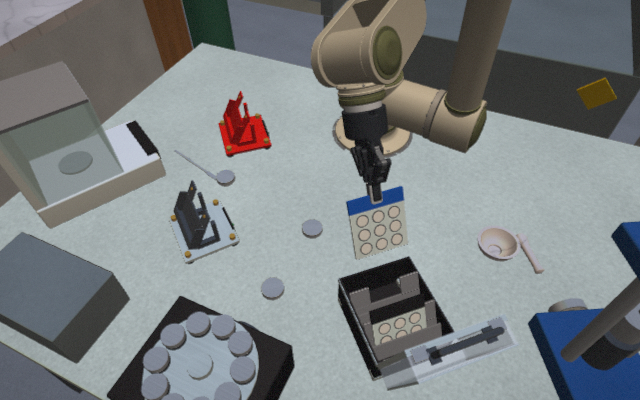

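The plate is out and aligned in the grip: its face is parallel to the pads within 0.5°, its top edge is 39 mm behind the TCP and its foot 81 mm beyond. The spare is untouched. Now to the cradle.

```bash
cat > cr.py <<'E'
from h import *
A=np.deg2rad(-37.9); cx,cy=frame(A); oc,zc=att(A,np.radians(62),1); up=-zc
nx=np.cos(np.radians(28))*cx+np.array([0,0,np.sin(np.radians(28))])
O=np.array([538,-244,40])+(27/np.cos(np.radians(28)))*cx-0.8*cy
def tcp(x,y,zz): return O+x*nx+y*cy+(zz+21)*up   # plate centre at (x,y,zz) in rest frame
E
python3 - <<'E'
from cr import *
print(O)
ctrl.move_ptp(tcp(10,0,190),oc)
print(ctrl.current_time_s(),np.round(ctrl.current_contact_force(),1))
s=ctrl.capture('scene'); save(s,'s7'); X=cloud(s); q=X-O; R=np.stack([nx,cy,up],1); Q=q@R
m=(abs(Q[...,1])<50)&(Q[...,0]>-10)&(Q[...,0]<40)&(Q[...,2]>110)&(Q[...,2]<230); print('plate',m.sum(),np.round(np.percentile(Q[m],[2,50,98],axis=0),1).tolist())
m=(abs(Q[...,1])<60)&(abs(Q[...,0])<14)&(Q[...,2]>18)&(Q[...,2]<92); print('face',m.sum(),np.round(np.percentile(Q[m],[10,50,90],axis=0),1).tolist(), np.polyfit(Q[m][:,1],Q[m][:,0],1),np.polyfit(Q[m][:,2],Q[m][:,0],1))
m=(abs(Q[...,1])>50)&(abs(Q[...,1])<75)&(Q[...,0]>3)&(Q[...,0]<50)&(Q[...,2]>20)&(Q[...,2]<65)
h,e=np.histogram(Q[m][:,1],bins=range(-75,76,2)); print([(int(b),int(k)) for b,k in zip(e,h) if k])
E
```

```text
[ 561.63828289 -263.41573481   40.        ]
22.025 [-0.9 -0.8 -2. ]
plate 867 [[9.3, -47.3, 132.2], [10.8, 3.9, 182.1], [12.3, 48.1, 227.5]]
face 456 [[-1.8, -49.9, 27.1], [0.1, -7.7, 51.2], [1.2, 48.1, 84.5]] [ 0.00440328 -0.13953442] [-0.00695293  0.20966235]
[(-69, 1), (-67, 14), (-65, 44), (-63, 23), (-61, 5), (59, 1), (61, 20), (63, 55), (65, 22), (67, 1)]
```

View pics/s7.png

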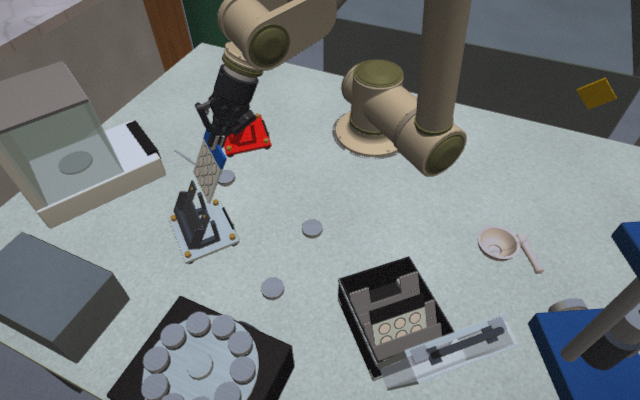

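The plate hangs above the silver cradle at (208,165), aligned with it. Relative to the rest it reads about 2 mm closer than commanded, so I'll correct for that and lower it until the foot touches.

```bash
python3 - <<'E'
from cr import *
ctrl.move_l(tcp(9,0,85),v=130); f0=np.array(ctrl.current_contact_force()); print(np.round(f0,1),ctrl.current_time_s())
for zz in np.arange(76,54,-1.5 ):
    ctrl.move_l(tcp(8,0,zz),v=40); f=np.array(ctrl.current_contact_force())-f0; print(zz,np.round([f@nx,f@cy,f@up],1),round(ctrl.current_width(),1))
    if np.linalg.norm(f)>5: break
print(ctrl.current_time_s())
s=ctrl.capture('scene'); np.savez('s8.npz',**s); Q=(cloud(s)-O)@np.stack([nx,cy,up],1)
m=(abs(Q[...,1])<50)&(Q[...,0]>2)&(Q[...,0]<30)&(Q[...,2]>25)&(Q[...,2]<130); print('plate',m.sum(),np.round(np.percentile(Q[m],[2,50,98],axis=0),1).tolist(),np.polyfit(Q[m][:,2],Q[m][:,0],1))
E
```

```text
[ 0.3 -0.4 -2.5] 23.0333
76.0 [-0.8 -0.2  0.8] 4.3
74.5 [-0.1  0.3  0.9] 3.9
73.0 [-1.7  0.3 -0.8] 4.3
71.5 [-0.1  0.7 -0.3] 4.0
70.0 [-0.5 -0.1  0.2] 4.0
68.5 [0.  0.2 0.5] 4.4
67.0 [-1.1  0.2 -0.1] 4.2
65.5 [-0.1  0.2 -0.1] 4.4
64.0 [-0.7 -0.4 -0.2] 4.4
62.5 [-1.4  0.9  0.6] 4.4
61.0 [-0.8  0.3 -0.3] 3.8
59.5 [-0.8  0.1  0. ] 4.1
58.0 [-0.6 -0.7  6. ] 4.5
26.4083
plate 694 [[4.3, -46.9, 27.5], [9.5, 9.4, 76.8], [21.7, 48.7, 126.2]] [0.03013296 7.70903255]
```

Foot contact came at commanded z 58, so it is on the ledge (the lip would have stopped it ~14 mm higher). Now back against the rest.

```bash
python3 - <<'E'
from cr import *
f0=np.array(ctrl.current_contact_force())
for x in np.arange(7,-1.1,-1):
    ctrl.move_l(tcp(x,0,58.5),v=40); f=np.array(ctrl.current_contact_force())-f0; print(x,np.round([f@nx,f@cy,f@up],1))
    if f@nx>3: break
ctrl.move_l(tcp(x,0,57.8),v=40); f=np.array(ctrl.current_contact_force())-f0; print(np.round([f@nx,f@cy,f@up],1))
ctrl.hold(0.2)
s=ctrl.capture('scene'); Q=(cloud(s)-O)@np.stack([nx,cy,up],1)
m=(abs(Q[...,1])<50)&(Q[...,0]>-2)&(Q[...,0]<12)&(Q[...,2]>25)&(Q[...,2]<90); print('plate',m.sum(),np.round(np.percentile(Q[m],[2,50,98],axis=0),1).tolist(),np.polyfit(Q[m][:,2],Q[m][:,0],1),np.polyfit(Q[m][:,1],Q[m][:,0],1))
cv2.imwrite('pics/s9.png',cv2.resize(s['color'][110:270,140:280],(560,640),interpolation=cv2.INTER_CUBIC)[:590,:,::-1]); print(ctrl.current_time_s())
E
```

```text
7.0 [ 1.2 -0.2 -5.2]
6.0 [ 1.1 -0.3 -6.6]
5.0 [ 1.4 -0.4 -6.8]
4.0 [ 5.5  0.1 -9.9]
[ 4.9 -0.5 -0.4]
plate 464 [[5.0, -47.8, 26.1], [6.5, 2.1, 59.6], [8.1, 47.6, 88.7]] [-5.88594883e-04  6.55615860e+00] [2.11023712e-03 6.51967572e+00]
27.9583
```

View pics/s9.png

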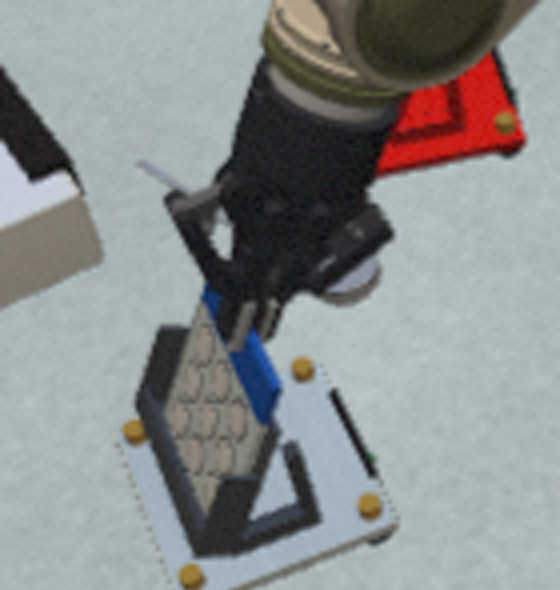

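The plate is seated between the cheeks. Its front face is 6.5 mm off the rest (6 mm thick) and parallel within 0.2°. Release, retreat along the slope and check.

```bash
python3 - <<'E'
from cr import *
ctrl.hold(0.2); ctrl.open_gripper(); p=np.array(ctrl.current_tcp_pos())
ctrl.move_l(p+120*up,v=120); print(np.round(ctrl.current_contact_force(),1),ctrl.current_time_s())
ctrl.hold(0.5)
s=ctrl.capture('scene'); save(s,'s10'); Q=(cloud(s)-O)@np.stack([nx,cy,up],1)
m=(abs(Q[...,1])<50)&(Q[...,0]>-2)&(Q[...,0]<14)&(Q[...,2]>25)&(Q[...,2]<115); print('plate',m.sum(),np.round(np.percentile(Q[m],[2,50,98],axis=0),1).tolist(),np.polyfit(Q[m][:,2],Q[m][:,0],1),np.polyfit(Q[m][:,1],Q[m][:,0],1))
m=(abs(Q[...,1])<70)&(Q[...,0]>-2)&(Q[...,0]<14)&(Q[...,2]>98)&(Q[...,2]<140); print('top part',np.round(np.percentile(Q[m],[1,50,99],axis=0),1).tolist())
cv2.imwrite('pics/s10.png',cv2.resize(s['color'][110:390,140:540],(800,560),interpolation=cv2.INTER_CUBIC)[:,:,::-1])
E
```

```text
[ 0.1  0.3 -0.4] 30.0583
plate 642 [[5.0, -47.4, 27.8], [6.5, 3.2, 73.5], [8.2, 47.7, 112.8]] [-4.99811013e-03  6.91008889e+00] [2.18773662e-03 6.54541770e+00]
top part [[-0.3, -52.5, 98.3], [5.9, 7.4, 112.3], [7.8, 58.8, 119.6]]
```

```bash
python3 - <<'E'
from h import *
s=ctrl.capture('scene'); a=np.load('s5.npz')
d=np.abs(s['color'][290:385,345:520].astype(int)-a['color'][290:385,345:520]).mean(); print('case region change',d)
X=cloud(s)
for c in [(428,-2),(615,-11),(365,-292)]:
    m=(X[...,2]>17)&(X[...,2]<30)&(np.hypot(X[...,0]-c[0],X[...,1]-c[1])<40); print(c,np.round(np.median(X[m],0)))
ctrl.sign_off(); print(ctrl.current_time_s())
E
```

```text
case region change 6.951418546365915
(428, -2) [428.  -2.  21.]
(615, -11) [615. -11.  21.]
(365, -292) [ 364. -291.   21.]
the job is handed in; nothing more can be done
the job is handed in; nothing more can be done
```

The job is handed in: the lid is open and the blue-banded plate stands in the silver cradle, released. About 30 s of the 58 s were used, and no verdict was reported.

**What I did**
- **Lid:** I gripped the bar, swung it to about 102° and let go. The later pictures show it standing open.
- **Plate:** I drew it out of the front slot along its slope and lowered it onto the ledge until it touched (about 6 N). I then pressed it lightly against the rest (about 5 N) before opening the fingers.

**Last checks, after release**
- **Plate against the rest:** its front face is 6.5 mm off the rest (the plate is 6 mm thick), parallel within about 0.3°.
- **Plate height:** its top edge is about 120 mm up the slope, as it should be with the foot on the ledge.
- **Plate sideways:** about 3 mm off the middle.
- **Contact:** the force on the tool was about 0 N.
- **Cups:** all three are within about 1 mm of where they started.

**What went wrong or stayed unclear**
- **First grip missed:** my first grip on the bar closed on nothing. The closed fingertips measured about 23–25 mm short of the reported TCP, so I used that offset from then on.
- **Retreat refused:** the first straight retreat from the open lid was out of the arm's range, so I took another way up.
- **Lid and black-banded plate:** I compared the case area only roughly with an earlier picture. It differed by about 7 grey levels on average, partly because the blue plate and the arm had moved, so this does not prove the black-banded plate stayed put. I did not measure its position or the final lid angle.
- **Final picture:** I had used up the 12 views, so the end state was checked by depth data only.

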